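# Lock the beaker carriage on its T-slot rail with the anchor stud

### The job

Take the orange-handled anchor stud from its grey stand, lower its head through the wide window of the aluminium T-slot rail until it sits on the slot floor, and slide it along the slot towards the blue beaker carriage until you feel it stop against the carriage. There turn it a quarter turn clockwise (seen from above) so that its head locks under the lips, and let go. Use light pressure throughout, never force it, and leave the glassware and bottles around undisturbed.

Things in the scene. Friction and masses are not known exactly. Their poses are not given: they have to be found in the camera images.
- stud_grip (a point): Centre of the stud's orange handle, on its axis, 44 mm above the head's underside; z up the axis, x along handle and head (both lie in line; half a turn looks the same). Handle: upright bar 36 long (x), 12 thick (y), 32 mm tall. Below it a 9 mm shank, 20 mm long, and the steel head: 32 long (x) with half-round ends, 14 wide (y), 8 mm thick. It stands upright in the stand at the start.
- stud: The same stud (T-bolt with bar handle, 60 mm tall, 0.1 to 0.2 kg); origin on its axis at the underside of the head, axes as for the grip point. Held by the handle, it is pushed 40 mm below the grip: hold it firmly, and stop at some 4 to 8 N, or it pitches in the grip and wedges.
- rest: Grey plastic stand, fixed, 70 x 52 mm, 15 mm tall, origin under its centre. A 36 x 18 mm pocket along its x, floor 4 mm above the table, holds the stud's head; lift the stud straight up out of it.
- rail: Aluminium T-slot rail, fixed: 306 long, 50 wide, 20 mm tall. Origin on the table under the centre of the drop-in window, z up, x along the slot towards the blue carriage. Inside: floor at z = 4 mm, channel 17 mm wide and 11 high under 5 mm thick lips, which leave a 12 mm slot for the shank. With the head on the floor the grip point is at z = 48 mm, with 3 mm of play upwards.
- window (a point): Centre of the drop-in window in the rail's top face (z = 20 mm): 39 mm along the slot (x) by 17 mm across (y); the only place where the head passes the lips, lying along the slot.
- stop_zone (a point): Middle of the stretch where the stud may meet its stop, on the rail's top face, 91 mm from the window. The carriage is immovable, but where it stands is NOT measured: inside the rail the head stops dead on the carriage's inner wall when the stud's axis is anywhere from 20 mm before to 20 mm past this point. Saddle and beaker (97 mm tall) begin 65 mm beyond the axis of the stopped stud.
- lock (a point): How it locks (point: as stop_zone, on the channel floor). Only at the dead stop is the channel widened into a pocket: there, best backed off the wall by 0.5 to 1.5 mm, the head turns clockwise seen from above (its forward end goes to the rail's -y) until a stop at 90 to 100 degrees. It cannot turn anti-clockwise nor elsewhere, and there is no spring or detent.
- flask_a_mid (a point): Conical glass flask, 68 mm wide, 127 mm tall, loose bystander; point on its axis 60 mm up.
- flask_b_mid (a point): Second conical glass flask of the same kind, loose bystander; point on its axis 60 mm up.
- amber_bottle_mid (a point): Amber bottle with black cap, 70 mm wide, 142 mm tall, loose bystander; point on its axis 60 mm up.
- small_white_bottle_mid (a point): Small white plastic bottle, 52 mm wide, 113 mm tall, loose bystander behind the rail; point on its axis 60 mm up.
- petri_dish_mid (a point): Glass petri dish, 67 mm wide, 14 mm tall, loose bystander in front of the stand; its centre.
Not all that is in view belongs to the job. What is shaped like the stud but black or yellow is not meant.

How it is judged (in metres and radians):
On the way, in this order (a step that is already met when the one before it is completed fails the run):
1. the stud's head is down through the window, lying along the slot (z of stud_grip in the frame of rail below 0.0525 m and x of stud_grip in the frame of rail between -0.012 and 0.012 m and y of stud_grip in the frame of rail between -0.004 and 0.004 m and angle between the x axis of stud and the x axis of rail, either way round below 0.25 rad), for 0.05 s.
2. the stud has been slid along under the lips, still lying along the slot (z of stud_grip in the frame of rail below 0.0525 m and x of stud_grip in the frame of rail above 0.06 m and angle between the x axis of stud and the x axis of rail, either way round below 0.25 rad), for 0.05 s.
At the end, for the whole second after the job is handed in: the stud stands upright (within 9 degrees) and at rest in the rail, its head under the lips (grip point less than 52.5 mm above the table), more than 60 mm along the slot from the window and within 6 mm of its middle, turned across the slot within 17 degrees (z of stud_grip in the frame of rail below 0.0525 m and x of stud_grip in the frame of rail above 0.06 m and y of stud_grip in the frame of rail between -0.006 and 0.006 m and angle between the x axis of stud and the y axis of rail, either way round below 0.3 rad and angle between stud's own z axis and vertical below 0.15 rad and linear speed of stud below 0.01 m/s and angular speed of stud below 0.1 rad/s); the robot touches nothing.
It fails at once if the stud is pressed on the rail or the carriage with more than 40 N (contact force between stud and rail above 40 N).
It fails at once if a bystander is shifted by more than 20 mm (distance of any of flask_a_mid, flask_b_mid, amber_bottle_mid, small_white_bottle_mid, petri_dish_mid from where it was at the start of the episode above 0.02 m).
It also fails if it takes over 64 s, if anything falls off the work surface, if the arm or the gripper's body presses on something with over 40 N, if the wrist force passes 120 N, or if a joint passes its speed limit or range.

### The arm

A 6-joint arm with a two-finger parallel gripper is mounted at the origin on a cart in front of the work surface, level with it; the furniture and walls round the work are solid. World frame = base frame: x ahead of the robot, y to its left, z up, the work surface at z = 0. Lengths are in mm, angles in degrees, forces in N, time in s.
With the tool pointing down it reaches from about 350 to 850 mm from the base axis. Payload 8.1 kg.
Tool frame: the origin (TCP) lies midway between the tips of the shut fingers; the grasp point (between the pads) lies 19 mm behind it; z points along the fingers, y is the direction in which the jaws open and shut (so a half turn about z gives the same grasp; the last joint's range is limited). The gripper opens to 85 mm and grips with 20 to 120 N. Pads are 22 mm wide; open, the fingers measure 114 mm over their backs; the gripper's body (76 mm by 85 mm) begins 54 mm behind the grasp point. The pads swing forward as they close: fully open they stand 13 mm farther back than shut.
Start: joints at [67.185, 7.471, 85.268, -0, 87.261, -4.893], TCP at [184.613, 570.897, 203.692] pointing down, gripper open.
Joint ranges: [-169.43, 169.43], [-51.17, 129.36], [1.28, 143.12], [-76.62, 256.62], [0, 156.53], [-152.29, 152.29]. Speed limits (degrees/s): [136.94, 136.94, 159.86, 180, 180, 180].

### API

Orientations are given as [roll, pitch, yaw] about the fixed x, y, z axes, in that order (R = Rz(yaw) Ry(pitch) Rx(roll)).
In Python, from bench import telemetry, snapshot, camera_params, job gives the robot as it stands. The module is installed in compiled form; this text tells all that it offers.
- The arm moves only by the shell command python3 -m jog 'ROWS' [FORCE]. ROWS is JSON, a list that holds one entry, the list of rows, each a list of 7 numbers: the shift along the tool's x, y, z in units of 50 mm (1.0 is 50 mm), then the turn, a rotation vector about the tool's x, y, z in units of 2 pi rad (1.0 is 2 pi rad), then the opening, from 0 (shut) to 1 (fully open). In form: [[[dx, dy, dz, rx, ry, rz, claw], ...]]. A call has 1 to 12 rows; each row shifts and turns the commanded pose from where the row before left it, along the tool's axes as they then stand; what a row does not reach is not made up. A row lasts 1/8 s, in which the tool goes at most 62.5 mm and 10.7 degrees, less where a joint would pass 70% of its speed; a pose out of reach is approached as far as the arm can. A call with a number of a shift or a turn outside -1 to 1 is refused whole. A call with a gripper value outside its range is refused whole. The fingers move at their own pace and stop on an object; FORCE is the grip in N (left out, the last holds). Time passes only in rows, so rows that do not move let the fingers close. It gives the time, the measured TCP pose, the force and the opening at its end, in the units of the state.
- telemetry.sense(): the state, without advancing time (a new reading comes with each control period).
- snapshot(name): name is "scene" or "top" or "wrist"; returns (picture, depth): 400x640x3 uint8, red, green, blue; 400x640 float32, mm along the optical axis (not along the pixel's ray), 0 where there is no reading.
- camera_params(name): a dict with "K" (3x3 intrinsics, pixels), "D" ([k1, k2, p1, p2, k3] as OpenCV has them; the pictures are not rectified), "extrinsics" (4x4, takes a point from camera to world coordinates). Camera axes: x right, y down, z forward; pixel columns grow to the right and rows downward; lengths in mm; the calibration is good to about 2 mm. A picture is of the moment at which its call begins: read the wrist's pose just before it. camera_params takes no time and is no camera call; for the wrist camera it gives the pose at the moment of the call.
- job.hand_in(): hands the job in, once; it reports no verdict.
The state is a dict: "time": time; "joint_pos": joint angles; "qd": joint speeds; "joint_efforts": joint torques, N m; "tool_pos": TCP position; "tcp_rot": TCP orientation; "ft_force": force on the tool from outside, world axes, zero at the start; "wrist_torque": the same for the moment, N m; "finger_gap": finger opening in mm.
Only numpy, scipy, OpenCV 4.12 (cv2) and the standard library are available. Lean on these libraries where they do the work, as an engineer would, in place of code of your own. Each camera call takes 0.05 s, during which the arm holds its last target. There are 200 camera calls.

## Working session

There is one attempt and no reset: what is moved stays moved. The work goes in short steps, Python scripts to look and compute and a shell command to move; the robot and the scene stay as the last step left them, time stands still between calls to the robot, and variables do not carry over. Pictures are saved under pics/ and viewed, about 8 in all and at most 12, crops included, and the job is handed in when it is done.

```bash
mkdir -p pics; cat > h.py <<'E'
import numpy as np,cv2
from bench import telemetry,snapshot,camera_params,job
def grab(n):
    p=camera_params(n); im,d=snapshot(n); np.savez(f'{n}.npz',im=im,d=d,K=p['K'],D=p['D'],E=p['extrinsics']); return im,d,p
def load(n):
    z=np.load(f'{n}.npz'); return z['im'],z['d'],dict(K=z['K'],D=z['D'],extrinsics=z['E'])
def world(p,d):
    h,w=d.shape; v,u=np.mgrid[:h,:w]
    n=cv2.undistortPoints(np.stack([u.ravel(),v.ravel()],1).astype(np.float64)[:,None],np.array(p['K'],float),np.array(p['D'],float)).reshape(h,w,2)
    c=np.dstack([n[...,0]*d,n[...,1]*d,d]); E=np.array(p['extrinsics']); W=c@E[:3,:3].T+E[:3,3]; W[d==0]=np.nan; return W
def save(im,name,s=1): cv2.imwrite('pics/'+name,cv2.cvtColor(cv2.resize(im,None,fx=s,fy=s,interpolation=cv2.INTER_CUBIC),cv2.COLOR_RGB2BGR))
E
python3 - <<'E'
from h import *
for n in('scene','top'):
    im,d,p=grab(n); save(im,n+'0.png',1.25 if n=='top' else 1)
    print(n,np.round(p['extrinsics'],3).tolist())
print(telemetry.sense())
E
```

```text
scene [[-0.565, -0.423, 0.708, -343.864], [-0.825, 0.274, -0.494, 540.303], [0.015, -0.864, -0.504, 681.012], [0.0, 0.0, 0.0, 1.0]]
top [[0.06, -0.975, 0.212, 250.388], [-0.998, -0.058, 0.017, -69.71], [-0.004, -0.212, -0.977, 1446.247], [0.0, 0.0, 0.0, 1.0]]
{'time': 0.1, 'joint_pos': array([ 6.71848638e+01,  7.51125145e+00,  8.53243341e+01, -2.64228661e-04,
        8.72622025e+01, -4.89239654e+00]), 'qd': array([ 0.02111419, -0.00675536, -0.10896988,  0.05444072, -0.12836838,
        0.09798036]), 'joint_efforts': array([ 1.42939956e-03, -5.70949030e+01, -5.01940799e+01, -5.78905815e-05,
        8.13331688e-03, -1.67788028e-05]), 'tool_pos': array([184.39835729, 570.37824745, 202.73206949]), 'tcp_rot': array([-1.79902546e+02, -8.07687765e-03,  1.62077266e+02]), 'ft_force': array([-0.1501152 , -0.59204193, -0.06578571]), 'wrist_torque': array([-0.03972846,  0.0157289 ,  0.01155257]), 'finger_gap': 85.16700115696884}
```

View pics/top0.png

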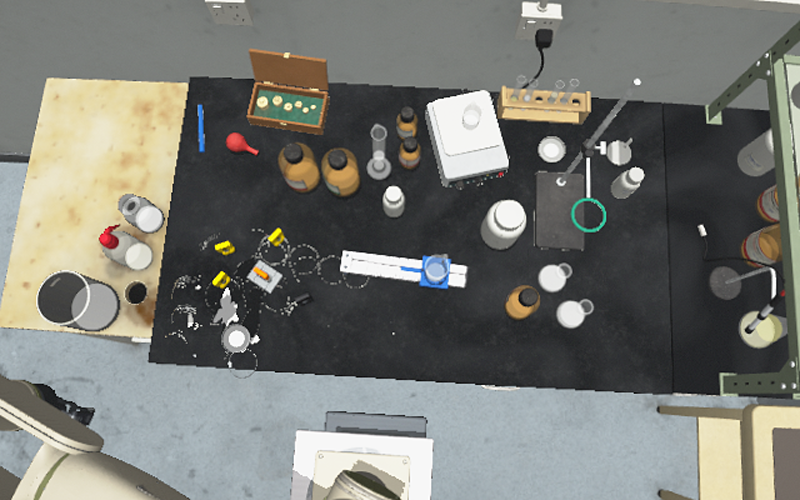

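View pics/scene0.png

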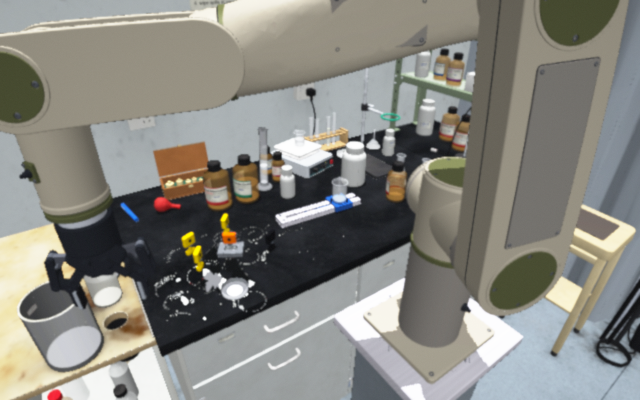

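```bash
python3 - <<'E'
from h import *
im,d,p=load('top'); W=world(p,d)
save(im[175:300,120:385],'crop1.png',3)
hsv=cv2.cvtColor(im,cv2.COLOR_RGB2HSV)
H,S,V=[hsv[...,i].astype(int) for i in range(3)]
roi=np.zeros(d.shape,bool); roi[180:300,125:400]=1
def rep(n,m):
    k,l,s,c=cv2.connectedComponentsWithStats(m.astype(np.uint8))
    for i in range(1,k):
        if s[i,4]<15: continue
        q=W[l==i]; q=q[~np.isnan(q[:,0])]
        if len(q)<8: print(n,'nodepth',c[i]);continue
        r=cv2.minAreaRect(q[:,:2].astype(np.float32))
        print(n,'px',c[i].round(),s[i,4],'rect',np.round(r[0]),np.round(r[1]),round(r[2],1),'z med/95',np.round(np.percentile(q[:,2],[5,50,95])))
rep('orange',roi&(H>5)&(H<17)&(S>150)&(V>150))
rep('yellow',roi&(H>20)&(H<34)&(S>150)&(V>100))
rep('blue',roi&(H>95)&(H<125)&(S>120)&(V>80))
rep('white/grey',roi&(S<40)&(V>130))
rep('tall',roi&(W[...,2]>25))
E
```

```text
yellow px [221. 189.] 110 rect [603. 250.] [36. 36.] 48.5 z med/95 [-2. 52. 63.]
yellow px [180. 198.] 119 rect [570. 375.] [34. 50.] 23.8 z med/95 [-1. 39. 63.]
yellow px [208. 218.] 20 rect [501. 265.] [29.  6.] 59.2 z med/95 [60. 66. 69.]
yellow px [177. 224.] 118 rect [485. 373.] [40. 32.] 83.0 z med/95 [-0. 52. 63.]
blue px [342. 221.] 257 rect [ 531. -124.] [116.  67.] 50.3 z med/95 [11. 25. 33.]
blue px [347. 208.] 29 rect [ 556. -137.] [ 5. 29.] 11.9 z med/95 [39. 53. 75.]
white/grey px [396. 184.] 65 rect [ 624. -269.] [36. 15.] 44.7 z med/95 [107. 119. 127.]
white/grey px [303. 212.] 1065 rect [545. -12.] [194.  52.] 86.0 z med/95 [ 3. 19. 26.]
white/grey px [352. 205.] 24 rect [ 561. -148.] [32.  8.] 84.6 z med/95 [ 89.  95. 102.]
white/grey px [212. 221.] 317 rect [502. 266.] [71. 52.] 60.3 z med/95 [ 5. 15. 21.]
white/grey px [366. 220.] 239 rect [ 534. -197.] [42. 55.] 84.3 z med/95 [ 3. 19. 25.]
white/grey px [347. 221.] 44 rect [ 516. -136.] [39. 21.] 59.0 z med/95 [ 48.  84. 101.]
white/grey px [181. 247.] 313 rect [423. 346.] [57. 87.] 76.0 z med/95 [-3.  1.  8.]
wh
[... 196 characters left out ...]
ect [351. 319.] [68. 82.] 40.0 z med/95 [-2.  3. 12.]
white/grey px [169. 297.] 574 rect [282. 538.] [ 38. 621.] 1.4 z med/95 [-861. -850. -837.]
tall px [393. 187.] 211 rect [ 626. -266.] [66. 17.] 43.0 z med/95 [ 29.  80. 125.]
tall px [221. 188.] 89 rect [596. 241.] [15. 36.] 56.2 z med/95 [31. 58. 64.]
tall px [179. 197.] 77 rect [562. 364.] [12. 36.] 20.0 z med/95 [30. 56. 63.]
tall px [348. 216.] 498 rect [ 536. -140.] [70. 71.] 85.1 z med/95 [26. 35. 99.]
tall px [209. 218.] 67 rect [504. 266.] [39. 15.] 54.6 z med/95 [34. 62. 68.]
tall px [176. 223.] 94 rect [484. 364.] [13. 36.] 54.6 z med/95 [30. 57. 63.]
tall px [241. 238.] 77 rect [451. 165.] [13. 36.] 29.7 z med/95 [32. 59. 64.]
```

View pics/crop1.png

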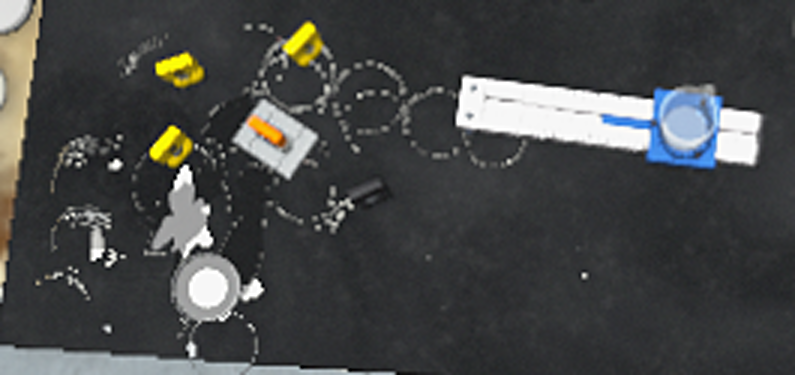

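Candidates (top image px): orange at (210,218) in the grey stand; yellow ones at (221,189), (180,198) and (177,224); black at (241,238). The orange one is meant: it is the only orange one, it stands in the grey stand, the 71x52 mm stand matches, and its handle top is at about 62. The enlarged crop confirms this. The rail axis is at about 86° and the stud at about 55-60°. Next I move above the stand.

```bash
python3 -m jog '[[[-0.78,-0.39,0,0,0,0,1],[-0.78,-0.39,0,0,0,0,1],[-0.78,-0.39,0,0,0,0,1],[-0.78,-0.39,0,0,0,0,1],[-0.78,-0.39,0,0,0,0,1],[-0.78,-0.39,0,0,0,0,1],[-0.78,-0.39,0,0,0,0,1],[-0.78,-0.39,0,0,0,0,1],[-0.78,-0.39,0,0,0,0,1],[-0.78,-0.39,0,0,0,0,1]]]' 60
python3 -m jog '[[[0,0,0,0,0,0.0285,1],[0,0,0,0,0,0.0285,1],[0,0,0,0,0,0.0285,1],[0,0,0,0,0,0.0285,1],[0,0,0,0,0,0.0285,1],[0,0,0,0,0,0.0285,1],[0,0,0,0,0,0.0285,1],[0,0,0,0,0,0.0285,1],[0,0,0,0,0,0.0285,1],[0,0,0,0,0,0.0285,1],[0,0,0,0,0,0,1],[0,0,0,0,0,0,1]]]'
cat > m.py <<'E'
from h import *
import sys
im,d,p=grab('wrist'); save(im,sys.argv[1]); W=world(p,d); s=telemetry.sense()
print(s['tool_pos'].round(1),s['tcp_rot'].round(1),s['joint_pos'].round(1),s['ft_force'].round(2))
hsv=cv2.cvtColor(im,cv2.COLOR_RGB2HSV);H,S,V=[hsv[...,i].astype(int) for i in range(3)]
def rep(n,m,mn=300):
    k,l,st,c=cv2.connectedComponentsWithStats(m.astype(np.uint8))
    for i in range(1,k):
        if st[i,4]<mn: continue
        q=W[l==i]; r=cv2.minAreaRect(q[:,:2].astype(np.float32))
        print(n,'px',c[i].round(),st[i,4],'rect',np.round(r[0],1),np.round(r[1],1),round(r[2],1),'z',np.round(np.percentile(q[:,2],[5,50,95]),1))
ok=~np.isnan(W[...,2])
o=ok&(H>3)&(H<20)&(S>130)&(V>90)
rep('handletop',o&(W[...,2]>55)&(W[...,2]<66)); rep('standtop',ok&(W[...,2]>11)&(W[...,2]<19)&(S<60))
rep('railtop',ok&(W[...,2]>16)&(W[...,2]<25)&(S<60),2000)
E
python3 m.py w1.png
```

```text
time: 1.35
tool_pos: [496.3, 264.1, 203.2]
tcp_rot: [-180.0, -0.0, 162.1]
ft_force: [0.8, 0.6, -0.1]
finger_gap: 85.7
time: 2.85
tool_pos: [495.5, 265.3, 203.4]
tcp_rot: [-180.0, 0.0, 59.7]
ft_force: [1.1, -1.0, -0.0]
finger_gap: 85.5
[495.6 265.3 203.5] [-180.     0.    59.7] [22.9  1.6 91.4 -0.  87.  53.3] [-0.46  0.25  0.05]
handletop px [322. 169.] 414 rect [504.  265.9] [34.7 10.9] 59.8 z [61.7 63.7 64.8]
standtop px [321. 157.] 2211 rect [503.5 265.2] [70. 52.] 60.2 z [13.6 14.9 16.1]
standtop px [182. 186.] 300 rect [350.7 319.7] [67.  66.8] 30.3 z [11.4 13.4 14.7]
```

View pics/w1.png

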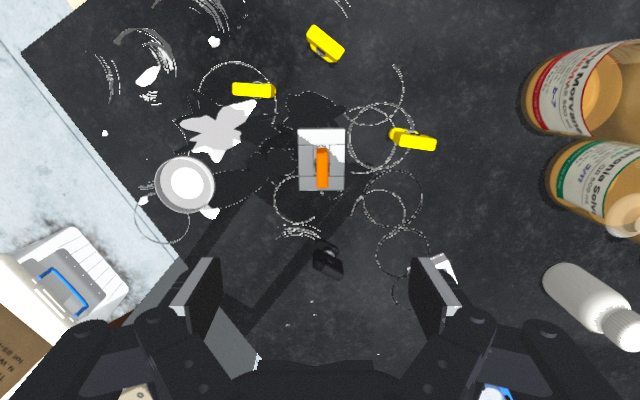

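The wrist image shows the orange handle at px (322,169) inside the stand. Its centre is (504,265.7) at 60°, and the stand rectangle of 70x52 agrees. Descending to grasp.

```bash
python3 -m jog '[[[0.093,0.14,0,0,0,-0.001,0.6],[0,0,0.6,0,0,0,0.6],[0,0,0.6,0,0,0,0.6],[0,0,0.6,0,0,0,0.6],[0,0,0.6,0,0,0,0.6],[0,0,0.6,0,0,0,0.6],[0,0,0.3,0,0,0,0.6],[0,0,0.19,0,0,0,0.6],[0,0,0,0,0,0,0.6],[0,0,0,0,0,0,0.6]]]' 80
python3 -m jog '[[[0,0,0,0,0,0,0],[0,0,0,0,0,0,0],[0,0,0,0,0,0,0],[0,0,0,0,0,0,0],[0,0,0,0,0,0,0],[0,0,0,0,0,0,0],[0,0,0,0,0,0,0],[0,0,0,0,0,0,0]]]' 80
```

```text
time: 4.15
tool_pos: [505.0, 266.2, 30.4]
tcp_rot: [179.9, -0.1, 59.8]
ft_force: [0.0, 0.2, 0.9]
finger_gap: 51.5
time: 5.15
tool_pos: [504.7, 266.1, 30.0]
tcp_rot: [180.0, -0.1, 59.8]
ft_force: [-1.8, 0.1, 6.4]
finger_gap: 8.9
```

```bash
python3 -m jog '[[[0,0,-0.05,0,0,0,0],[0,0,-0.1,0,0,0,0],[0,0,-0.2,0,0,0,0],[0,0,-0.4,0,0,0,0],[0,0,-0.5,0,0,0,0],[0,0,-0.5,0,0,0,0],[0,0,-0.5,0,0,0,0],[0,0,-0.5,0,0,0,0],[0,0,-0.5,0,0,0,0],[0,0,-0.25,0,0,0,0],[0,0,0,0,0,0,0],[0,0,0,0,0,0,0]]]'
python3 m.py w2.png
```

```text
time: 6.65
tool_pos: [503.5, 265.6, 203.1]
tcp_rot: [-179.9, 0.1, 59.8]
ft_force: [0.3, 0.2, -2.0]
finger_gap: 8.9
[503.4 265.5 202.8] [-1.799e+02  1.000e-01  5.980e+01] [22.6  2.9 90.3  0.  87.  52.8] [-0.23  0.2  -1.35]
standtop px [315. 162.] 2319 rect [503.6 265.4] [69.4 51.9] 60.0 z [13.6 14.8 16.1]
standtop px [177. 188.] 300 rect [350.4 320. ] [67.4 66.3] 13.4 z [11.5 13.3 14.9]
```

View pics/w2.png

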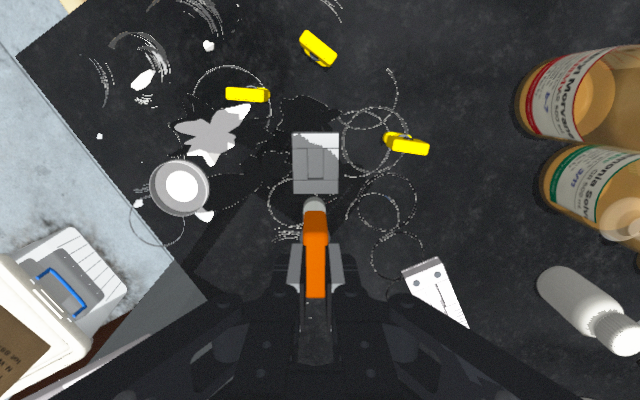

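The stud is held: handle at (316,245), head at (314,205), and the stand's pocket at (315,162) is empty. Next I align with the rail and move so that the window is in view.

```bash
python3 -m jog '[[[0,0,0,0,0,-0.0244,0],[0,0,0,0,0,-0.0244,0],[0,0,0,0,0,-0.0244,0],[-0.63,0.133,0,0,0,0,0],[-0.63,0.133,0,0,0,0,0],[-0.63,0.133,0,0,0,0,0],[-0.63,0.133,0,0,0,0,0],[-0.63,0.133,0,0,0,0,0],[-0.63,0.133,0,0,0,0,0],[-0.63,0.133,0,0,0,0,0],[-0.63,0.133,0,0,0,0,0],[-0.63,0.133,0,0,0,0,0]]]'
python3 -m jog '[[[0,0,0,0,0,0,0],[0,0,0,0,0,0,0]]]'
python3 m.py w3.png
```

```text
time: 8.2
tool_pos: [544.3, -22.0, 202.9]
tcp_rot: [-179.9, -0.0, 86.2]
ft_force: [0.5, 0.5, -1.4]
finger_gap: 8.8
time: 8.45
tool_pos: [544.4, -20.6, 203.3]
tcp_rot: [-179.9, -0.0, 86.2]
ft_force: [0.3, 0.7, -0.5]
finger_gap: 9.0
[544.5 -20.3 203.5] [-179.9   -0.    86.2] [-7.5 -1.  94.1  0.  87.  -3.8] [ 0.04 -1.03 -1.  ]
handletop px [508.  55.] 325 rect [725.3  75.4] [ 8.2 46.9] 30.7 z [55.8 61.  65.6]
standtop px [540. 118.] 341 rect [795.8  12.5] [39.1 30.8] 66.5 z [11.1 13.4 18.1]
standtop px [539. 244.] 491 rect [ 812.5 -137.8] [125.3  14.2] 22.7 z [11.4 15.  18.6]
railtop px [317. 140.] 5564 rect [545.6 -13.9] [194.3  50.2] 86.1 z [18.6 19.9 21.2]
```

View pics/w3.png

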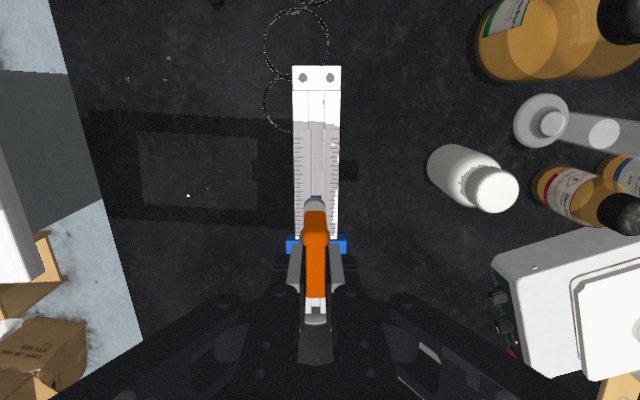

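```bash
python3 - <<'E'
from h import *
im,d,p=load('wrist'); W=world(p,d)
c=im[60:210,285:350]; save(c,'w3c.png',4)
# bin depth in rail frame: axis dir 86.1
a=np.deg2rad(-93.9); ex=np.array([np.cos(a),np.sin(a)]); ey=np.array([-ex[1],ex[0]])
P=W[60:210,285:350].reshape(-1,3); q=P[:,:2]-[545.6,-13.9]; s=q@ex; t=q@ey
for s0 in range(-100,70,6):
    r=[]
    for t0 in range(-26,27,4):
        m=(abs(s-s0)<3)&(abs(t-t0)<2); r.append('%3.0f'%np.nanmedian(P[m,2]) if m.sum() else '  .')
    print(s0,' '.join(r))
E
```

```text
-100  -0  -0   0  -0  -0   0   0  -0   0  -1  -0  -0  -0  -0
-94   0  20  20  19  20  19  19  20  20  19  20  20  20   9
-88  -0  20  20  22  20  20  20  20  20  20  21  20  20   0
-82   1  20  20  21  20  19  20  19  20  20  21  20  20   0
-76   1  20  20  20  20  20  20  20  20  20  20  20  20   0
-70   0  20  20  20  19   4   4   4   4  20  20  20  20   1
-64   1  20  20  20  20   4   4   4   4  20  20  20  20  10
-58  18  20  20  20  19   4   4   4   4  20  20  19  20  19
-52  10  20  20  20  19   3   4   3   4  19  20  20  20   1
-46  18  20  20  20  20   4   4   4   4  19  20  20  19  -0
-40   1  20  20  20  20   4   4   5   4  20  20  20  20  -0
-34  -0  20  20  20  20   4   4   4   4  20  20  20  19   1
-28   1  20  20  20  20  19   4   4  18  20  20  20  20  10
-22   1  20  20  20  20  20   4   4  18  20  20  20  19   9
-16   0  20  20  20  20   5   4   4   5  20  20  20  20   9
-10   1  20  20  20  20 178 180 179  19  20  20  20  20   9
-4  10  20  20  20  20 185 185 185  20  20  20  20  20   0
2   9  20  20  20  20   4   4   4  12  20  20  20  20   0
8   1  20  20  20  20   5   4   4  19  20  20  20  20   0
14  18  20  20  20  20   5   4   4  12  20  20  20  20   1
20  11  20  20  20  20   5   4   4   5  20  20  20  20   1
26   0  20  20  20  20   5   4   4  20  20  20  20  20  10
32   1  20  20  20  20   5   4   4  12  20  20  20  20  19
38   1  20  20  20  20   4   4   4  12  20  20  20  20  10
44   1  20  20  20  20   4   4   4   9  20  20  20  20  -0
50   1  20  20  20  19   8   5   8  14  20  20  20  20   1
56  10  20  20  20   .   .   .   .   .  21  20  20  20   1
62  -0   .   .   .   .   .   .   .   .   .   .   .   .  -0
68   0   .   .   .   .   .   .   .   .   .   .   .   .   1
```

View pics/w3c.png

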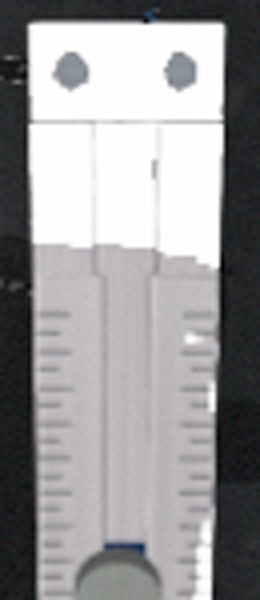

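```bash
python3 - <<'E'
from h import *
im,d,p=load('wrist'); W=world(p,d); K,D,E=[np.array(p[k]) for k in('K','D','extrinsics')]
def pl(u,v,z):
    n=cv2.undistortPoints(np.array([[[u,v]]],float),K,D).ravel(); r=E[:3,:3]@[n[0],n[1],1]; return (E[:3,3]+r*(z-E[2,3])/r[2])[:2]
cs=[pl(285+x/4-.4,60+y/4-.4,20) for x,y in((93,122),(158,122),(157,273),(98,273))]
print(np.round(cs,1),'win c',np.mean(cs,0).round(1))
a=np.deg2rad(86.1); 
hsv=cv2.cvtColor(im,cv2.COLOR_RGB2HSV);H,S,V=[hsv[...,i].astype(int) for i in range(3)]
o=(H>3)&(H<20)&(S>130)&(V>90); o[:,:280]=0;o[:,350:]=0;o[:190]=0
for z0 in range(190,250,6):
    m=o&(abs(W[...,2]-z0)<3); print(z0,m.sum())
zt=np.nanpercentile(W[o][:,2],90); m=o&(W[...,2]>zt-6); r=cv2.minAreaRect(W[m][:,:2].astype(np.float32)); print('top',zt,np.round(r[0],1),np.round(r[1],1),r[2])
hd=(W[...,2]>165)&(W[...,2]<195)&(~o); hd[:,:300]=0;hd[:,335:]=0;hd[:185]=0;hd[215:]=0
q=W[hd]; print('head',hd.sum(),q.min(0).round(1),q.max(0).round(1))
b=(H>95)&(H<125)&(S>100); b[:190]=0;b[215:]=0;b[:,:300]=0;b[:,335:]=0
v,u=np.nonzero(b); print('blue',W[b].mean(0).round(1),len(u))
T,dt,pt=load('top'); Wt=world(pt,dt); h=cv2.cvtColor(T,cv2.COLOR_RGB2HSV); bb=(h[...,0]>95)&(h[...,0]<125)&(h[...,1]>120); bb[:,:315]=0; bb[:,360:]=0;bb[:200]=0;bb[240:]=0
q=Wt[bb]; q=q[~np.isnan(q[:,0])]; i=np.argsort(-q[:,1]); print(q[i[:5]].round(1)); m=q[:,2]>22; print('saddle y max',np.sort(q[m,1])[-5:].round(1))
E
```

```text
[[541.6  59.3]
 [558.4  58.1]
 [555.9  19.7]
 [540.1  20.8]] win c [549.   39.5]
190 0
196 0
202 0
208 45
214 94
220 94
226 108
232 143
238 1286
244 12
top 237.7192196499163 [543.8 -20.5] [35.7 11.3] 85.26763153076172
head 267 [537.6 -13.4 177. ] [550.9  -5.  186.9]
blue [542.9 -60.8   7. ] 11
[[546.  -61.6  13.3]
 [542.7 -61.8  14.7]
 [539.1 -62.   17.1]
 [545.  -64.6  19.1]
 [541.9 -64.8  19.2]]
saddle y max [-108.4 -108.2 -107.8 -105.6 -105.4]
```

```bash
python3 -m jog '[[[0.6,0.011,0,0,0,0,0],[0.606,0.011,0,0,0,0,0],[0,0,0.5,0,0,0,0],[0,0,0.5,0,0,0,0],[0,0,0.5,0,0,0,0],[0,0,0.5,0,0,0,0],[0,0,0.5,0,0,0,0],[0,0,0.3,0,0,0,0],[0,0,0.2,0,0,0,0],[0,0,0,0,0,0,0],[0,0,0,0,0,0,0]]]'
cat > c.py <<'E'
from h import *
import sys
im,d,p=grab('wrist'); W=world(p,d); s=telemetry.sense(); print(s['tool_pos'].round(1),s['tcp_rot'].round(2),s['ft_force'].round(1),s['wrist_torque'].round(2))
c=im[150:310,240:400]; save(c,sys.argv[1],3)
hsv=cv2.cvtColor(im,cv2.COLOR_RGB2HSV);H,S,V=[hsv[...,i].astype(int) for i in range(3)]
o=(H>3)&(H<20)&(S>130)&(V>90); o[:,:280]=0;o[:,360:]=0;o[:180]=0
zt=np.nanpercentile(W[o][:,2],90); m=o&(W[...,2]>zt-5); r=cv2.minAreaRect(W[m][:,:2].astype(np.float32)); print('top',zt.round(1),np.round(r[0],1),np.round(r[1],1),round(r[2],1))
E
python3 c.py w4.png
```

```text
time: 9.88
tool_pos: [550.8, 39.1, 55.2]
tcp_rot: [179.9, -0.0, 86.2]
ft_force: [0.2, -0.4, -1.3]
finger_gap: 8.6
[550.9  39.   55.3] [179.9   -0.    86.19] [ 0.5 -0.  -1.5] [-0.   -0.04  0.05]
top 89.7 [550.3  39.1] [36.3 11.3] 86.1
```

View pics/w4.png

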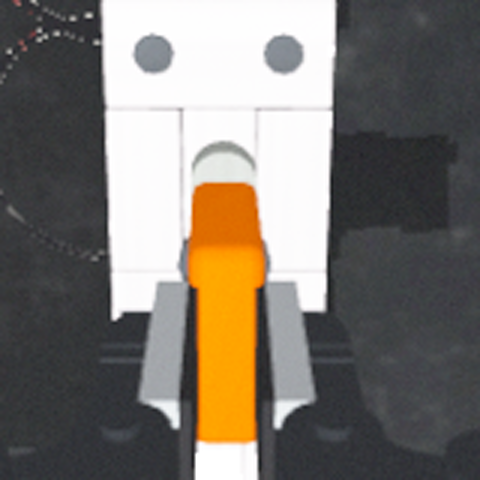

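The crop shows the head centred at col 224 and the window spanning cols 183–258, centred at 220.5. The stud is therefore about 1 mm too far in +x. I correct that and lower gently.

```bash
python3 -m jog '[[[0.008,-0.022,0,0,0,0,0],[0,0,0.05,0,0,0,0],[0,0,0.05,0,0,0,0],[0,0,0.05,0,0,0,0],[0,0,0.04,0,0,0,0],[0,0,0.04,0,0,0,0],[0,0,0.04,0,0,0,0],[0,0,0.04,0,0,0,0],[0,0,0.04,0,0,0,0],[0,0,0,0,0,0,0],[0,0,0,0,0,0,0]]]'
```

```text
time: 11.3
tool_pos: [549.0, 39.5, 36.7]
tcp_rot: [180.0, 0.0, 86.2]
ft_force: [-0.2, -0.5, -1.6]
finger_gap: 9.3
```

```bash
python3 -m jog '[[[0,0,0.03,0,0,0,0],[0,0,0.03,0,0,0,0],[0,0,0.03,0,0,0,0],[0,0,0.02,0,0,0,0],[0,0,0.015,0,0,0,0],[0,0,0,0,0,0,0],[0,0,0,0,0,0,0]]]'
python3 c.py w5.png
```

```text
time: 12.18
tool_pos: [549.0, 39.5, 30.5]
tcp_rot: [180.0, 0.0, 86.2]
ft_force: [0.6, 0.9, -1.1]
finger_gap: 8.8
[549.   39.5  30.5] [179.99  -0.    86.19] [ 0.1  0.1 -1.4] [0.01 0.   0.  ]
top 65.4 [548.5  39.7] [36.  11.3] 86.0
```

```bash
python3 -m jog '[[[0,0,0.016,0,0,0,0],[0,0,0,0,0,0,0],[-0.1,0,0,0,0,0,0],[-0.1,0,0,0,0,0,0],[-0.1,0,0,0,0,0,0],[-0.1,0,0,0,0,0,0],[0,0,0,0,0,0,0]]]'
python3 -m jog '[[[-0.1,0,0,0,0,0,0],[-0.1,0,0,0,0,0,0],[-0.1,0,0,0,0,0,0],[-0.1,0,0,0,0,0,0],[0,0,0,0,0,0,0]]]'
```

```text
time: 13.1
tool_pos: [548.0, 18.8, 30.0]
tcp_rot: [180.0, 0.0, 86.2]
ft_force: [-0.8, -0.2, 5.4]
finger_gap: 8.8
time: 13.72
tool_pos: [546.6, -1.1, 30.0]
tcp_rot: [180.0, 0.0, 86.2]
ft_force: [-0.1, 0.5, 6.6]
finger_gap: 8.9
```

```bash
python3 -m jog '[[[0,0,-0.012,0,0,0,0],[-0.1,0,0,0,0,0,0],[-0.1,0,0,0,0,0,0],[-0.1,0,0,0,0,0,0],[-0.1,0,0,0,0,0,0],[-0.1,0,0,0,0,0,0],[0,0,0,0,0,0,0]]]'
python3 -m jog '[[[-0.04,0,0,0,0,0,0],[-0.04,0,0,0,0,0,0],[0,0,0,0,0,0,0]]]'
```

```text
time: 14.6
tool_pos: [544.4, -26.0, 30.1]
tcp_rot: [-180.0, 0.0, 86.2]
ft_force: [-0.6, 0.1, 3.1]
finger_gap: 8.9
time: 14.98
tool_pos: [544.2, -29.6, 30.1]
tcp_rot: [-180.0, 0.0, 86.2]
ft_force: [0.7, 0.9, 2.7]
finger_gap: 8.8
```

```bash
python3 -m jog '[[[-0.03,0,-0.004,0,0,0,0],[-0.03,0,0,0,0,0,0],[-0.03,0,0,0,0,0,0],[-0.03,0,0,0,0,0,0],[0,0,0,0,0,0,0]]]'
python3 -m jog '[[[-0.02,0,0,0,0,0,0],[-0.02,0,0,0,0,0,0],[-0.02,0,0,0,0,0,0],[0,0,0,0,0,0,0]]]'
```

```text
time: 15.6
tool_pos: [543.9, -35.5, 30.3]
tcp_rot: [-180.0, 0.0, 86.2]
ft_force: [0.6, 0.1, -0.7]
finger_gap: 8.8
time: 16.1
tool_pos: [543.8, -38.4, 30.5]
tcp_rot: [180.0, 0.0, 86.2]
ft_force: [-0.5, 0.5, -0.7]
finger_gap: 9.2
```

```bash
python3 -m jog '[[[-0.02,0,0,0,0,0,0],[-0.02,0,0,0,0,0,0],[0,0,0,0,0,0,0]]]'
```

```text
time: 16.48
tool_pos: [543.7, -40.4, 30.4]
tcp_rot: [180.0, 0.0, 86.2]
ft_force: [0.0, 0.5, -1.7]
finger_gap: 9.1
```

```bash
python3 -m jog '[[[-0.02,0,0,0,0,0,0],[0,0,0,0,0,0,0]]]'
```

```text
time: 16.73
tool_pos: [543.6, -41.4, 30.5]
tcp_rot: [180.0, 0.0, 86.2]
ft_force: [-0.1, -0.1, -0.9]
finger_gap: 9.0
```

```bash
python3 -m jog '[[[-0.02,0,0,0,0,0,0],[0,0,0,0,0,0,0]]]'
```

```text
time: 16.98
tool_pos: [543.6, -42.4, 30.5]
tcp_rot: [180.0, 0.0, 86.2]
ft_force: [0.0, -1.1, -0.9]
finger_gap: 8.9
```

```bash
python3 -m jog '[[[-0.02,0,0,0,0,0,0],[0,0,0,0,0,0,0]]]'
```

```text
time: 17.23
tool_pos: [543.5, -43.4, 30.4]
tcp_rot: [180.0, 0.0, 86.2]
ft_force: [-1.2, 0.3, -0.4]
finger_gap: 9.0
```

```bash
python3 -m jog '[[[-0.014,0,0,0,0,0,0],[0,0,0,0,0,0,0]]]'
```

```text
time: 17.48
tool_pos: [543.5, -43.9, 30.5]
tcp_rot: [180.0, -0.0, 86.2]
ft_force: [-0.2, 0.2, -1.3]
finger_gap: 8.9
```

```bash
python3 -m jog '[[[-0.01,0,0,0,0,0,0],[0,0,0,0,0,0,0]]]'
```

```text
time: 17.73
tool_pos: [543.4, -44.3, 30.5]
tcp_rot: [180.0, -0.0, 86.2]
ft_force: [-0.1, 2.3, -0.5]
finger_gap: 9.0
```

```bash
python3 -m jog '[[[-0.01,0,0,0,0,0,0],[0,0,0,0,0,0,0]]]'
```

```text
time: 17.98
tool_pos: [543.5, -44.7, 30.6]
tcp_rot: [180.0, -0.0, 86.2]
ft_force: [-0.3, 4.8, 0.5]
finger_gap: 8.7
```

```bash
python3 -m jog '[[[-0.006,0,0,0,0,0,0],[0,0,0,0,0,0,0]]]'
```

```text
time: 18.23
tool_pos: [543.5, -45.0, 30.6]
tcp_rot: [180.0, -0.0, 86.2]
ft_force: [0.7, 5.0, 2.2]
finger_gap: 9.0
```

Contact at about y=-44.3 (5 N), which is 84 mm from the window, as expected from the blue inner wall. I back off about 1 mm clear and start the turn.

```bash
python3 -m jog '[[[0.036,0,0,0,0,0,0],[0,0,0,0,0,0,0],[0,0,0,0,0,0,0]]]'
python3 c.py w6.png
python3 -m jog '[[[0,0,0,0,0,0.015,0],[0,0,0,0,0,0.015,0],[0,0,0,0,0,0,0]]]'; python3 -c "
from h import *
print(telemetry.sense()['wrist_torque'])"
```

```text
time: 18.6
tool_pos: [543.3, -43.8, 30.3]
tcp_rot: [-180.0, 0.0, 86.2]
ft_force: [0.2, 1.9, -1.5]
finger_gap: 9.2
[543.3 -43.8  30.3] [-1.7999e+02  2.0000e-02  8.6180e+01] [ 0.7  0.4 -1.8] [ 0.05 -0.01  0.04]
top 64.7 [542.7 -43.6] [35.4 11.2] 85.6
time: 19.02
tool_pos: [543.3, -43.8, 30.3]
tcp_rot: [-180.0, 0.0, 75.4]
ft_force: [-0.4, 0.2, -1.7]
finger_gap: 8.9
[ 0.03214576  0.02543293 -0.02773843]
```

```bash
python3 -m jog '[[[0,0,0,0,0,0.02,0],[0,0,0,0,0,0.02,0],[0,0,0,0,0,0.02,0],[0,0,0,0,0,0,0]]]'; python3 -c "
from h import *
print(telemetry.sense()['wrist_torque'])"
```

```text
time: 19.52
tool_pos: [543.4, -43.6, 30.4]
tcp_rot: [-180.0, 0.0, 53.9]
ft_force: [-0.3, 0.3, -1.2]
finger_gap: 8.7
[ 0.01011288  0.00634705 -0.01461046]
```

```bash
python3 -m jog '[[[0,0,0,0,0,0.02,0],[0,0,0,0,0,0.02,0],[0,0,0,0,0,0.02,0],[0,0,0,0,0,0.02,0],[0,0,0,0,0,0,0]]]'; python3 -m jog '[[[0,0,0,0,0,0.02,0],[0,0,0,0,0,0.02,0],[0,0,0,0,0,0.02,0],[0,0,0,0,0,0.02,0],[0,0,0,0,0,0,0]]]';python3 -c "
from h import *
print(telemetry.sense()['wrist_torque'])"; python3 c.py w7.png
```

```text
time: 20.15
tool_pos: [543.4, -43.6, 30.4]
tcp_rot: [180.0, 0.0, 25.2]
ft_force: [0.1, 0.5, -0.5]
finger_gap: 8.7
time: 20.78
tool_pos: [543.4, -43.6, 30.4]
tcp_rot: [180.0, 0.0, -3.5]
ft_force: [0.5, 0.3, -0.2]
finger_gap: 8.8
[ 0.09159679  0.02397874 -0.00333878]
[543.4 -43.5  30.4] [180.     0.    -3.45] [-0.1  0.5 -2. ] [ 0.03 -0.06  0.  ]
top 64.8 [542.9 -43.4] [11.3 36.4] 86.4
```

View pics/w7.png

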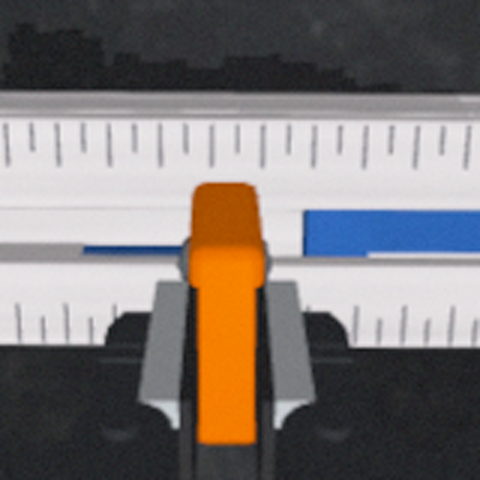

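The crop shows the handle standing across the slot, with the blue wall just ahead at cols 300 and beyond. Its rectangle angle is about -3.6°, so it is perpendicular to the rail. Now I lower it a little, release and retreat straight up.

```bash
python3 -m jog '[[[0,0,0.01,0,0,0,0],[0,0,0,0,0,0,0],[0,0,0,0,0,0,0.1],[0,0,0,0,0,0,0.2],[0,0,0,0,0,0,0.3],[0,0,0,0,0,0,0.4],[0,0,0,0,0,0,0.4],[0,0,0,0,0,0,0.4],[0,0,0,0,0,0,0.4],[0,0,0,0,0,0,0.4]]]' 40
python3 c.py w8.png
```

```text
time: 22.08
tool_pos: [543.5, -43.5, 30.0]
tcp_rot: [180.0, 0.0, -3.8]
ft_force: [-0.4, 0.6, -0.3]
finger_gap: 34.1
[543.5 -43.5  29.9] [-180.      0.     -3.81] [ 0.3 -0.8  0.4] [ 0.02  0.   -0.05]
top 64.2 [543.  -42.8] [11.9 35.9] 86.8
```

```bash
python3 -m jog '[[[0,0,-0.1,0,0,0,0.4],[0,0,-0.2,0,0,0,0.4],[0,0,-0.4,0,0,0,0.4],[0,0,-0.5,0,0,0,0.4],[0,0,-0.6,0,0,0,0.4],[0,0,-0.6,0,0,0,0.4],[0,0,-0.6,0,0,0,0.4],[0,0,0,0,0,0,0.4],[0,0,0,0,0,0,0.4]]]'
python3 m.py w9.png; python3 - <<'E'
import cv2; i=cv2.imread('pics/w9.png'); cv2.imwrite('pics/w9c.png',cv2.resize(i[80:280,200:460],None,fx=3,fy=3))
E
```

```text
time: 23.25
tool_pos: [543.3, -43.5, 179.7]
tcp_rot: [180.0, 0.0, -3.8]
ft_force: [-0.6, 0.5, 0.1]
finger_gap: 33.9
[542.8 -43.4 179. ] [-1.8e+02  1.0e-01 -3.8e+00] [-10.   -0.3  96.   -0.   84.4  83.8] [-0.07  0.4   0.61]
handletop px [315. 181.] 476 rect [542.8 -43.5] [11.2 35.7] 86.5 z [61.7 63.6 64.7]
standtop px [532.  48.] 430 rect [ 644.4 -263.7] [83.6 29.3] 12.3 z [11.5 15.1 18.7]
standtop px [ 44. 221.] 2306 rect [503.  265.5] [71.1 53.4] 59.8 z [12.2 14.1 15.3]
railtop px [270. 166.] 5436 rect [544.5 -13.5] [193.3  50.9] 86.1 z [18.4 19.7 21. ]
```

View pics/w9c.png

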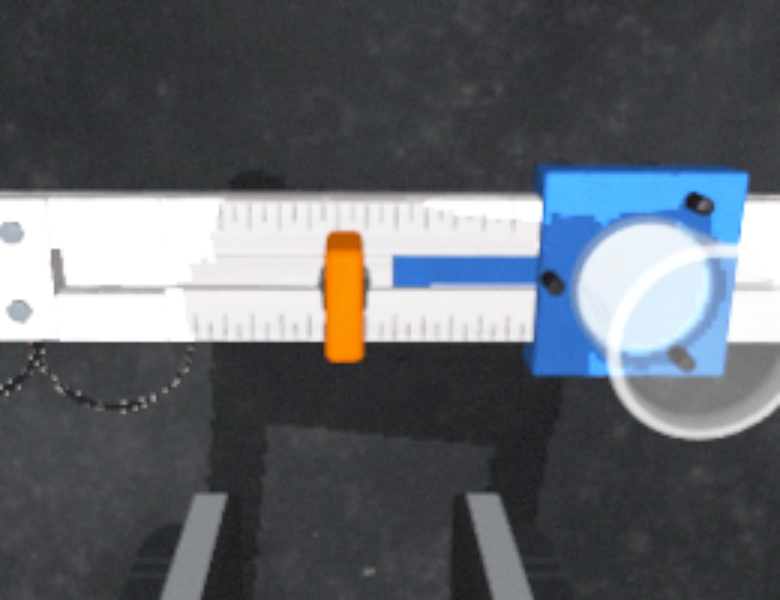

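The stud (crop px (345,298)) stands upright across the slot. Its handle top is at z≈64, 83 mm from the window and on the rail axis within 1 mm. The gripper is clear.

```bash
python3 -c "
from h import *
print(job.hand_in())"
```

```text
the job is handed in; nothing more can be done
None
```

The stud is locked in the rail, the gripper is clear, and I handed the job in at about 23 s of the 64 s allowed. Hand-in reports no verdict.

- **What I did:** I took the orange stud from the stand, lowered it through the window and slid it about 84 mm. The carriage stop came up at roughly 5 N. I backed off about 1 mm, turned it 90° clockwise with almost no torque, let go and lifted straight up.
- **Last checks:**
  - The handle top is at z ≈ 64 mm, so the head is on the slot floor.
  - The axis is 83 mm from the window and within about 1 mm of the slot's middle.
  - The handle is within about 1° of square across the slot.
- **Forces:** The highest contact force I read was about 8 N, when the head touched the floor early in the slide; I eased it off at once.
- **Disagreements:**
  - The gripper read 9 mm on the 12 mm handle, though the grip held.
  - The first alignment over the window was about 1 mm off across the slot; I corrected it before lowering.
- **Not checked:** I did not re-measure the bystanders at the end. I saw no unexpected contact, and the arm never went near them.

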